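# Reload and wind the clockwork glazing turntable

### The arm

A 6-joint arm with a two-finger parallel gripper is mounted at the origin on the work surface. World frame = base frame: x ahead of the robot, y to its left, z up, the work surface at z = 0. Lengths are in m, angles in rad, forces in N, time in s.
With the tool pointing down it reaches from about 0.325 to 0.775 m from the base axis. Payload 5.5 kg.
Tool frame: the origin (TCP) lies between the finger pads; the fingertips stand 8 mm ahead of it and the grasp point (between the pads) lies 11 mm behind it (tcp_to_tips is the distance from the TCP to the fingertips, in m); z points along the fingers, y is the line along which they close (so a half turn about z gives the same grasp; the last joint's range is limited). The gripper opens to 88 mm and grips with 3 to 60 N. Pads are 20 mm wide; open, the fingers measure 115 mm over their backs; the gripper's body (75 mm by 178 mm) begins 61 mm behind the grasp point.
Start: joints at [1.229, 0.091, 1.231, -0, 1.82, -0.057], TCP at [0.169, 0.576, 0.195] pointing down, gripper open.
Joint ranges: [-2.87, 2.87], [-0.86, 2.18], [0.17, 2.46], [-1.51, 4.65], [0.06, 2.69], [-2.65, 2.65]. Speed limits (rad/s): [2.57, 2.57, 3.01, 3.14, 3.14, 3.14].

### API

Orientations are given as a unit quaternion [w, x, y, z].
In Python, from bench import * gives the robot as it stands. Calls block until the motion is done:
- move_to(position, orientation): joint-space move of the TCP to a pose.
- move_l(position, speed=0.15, orientation=None): straight line of the TCP; orientation=None keeps the orientation; speed is the mean speed in m/s.
- movej(angles): joint-space move.
- gripper_open() and close(): open the fingers fully, or close them until they stop; the grip force is fixed at half the most.
- hold(seconds).
- inverse_kinematics(position, orientation): joint angles nearest the present ones, or None.
- state(): the state.
- get_image(name): name is "scene" or "top" or "wrist"; returns a dict with "frame" (384x512x3 uint8, blue, green, red), "depth" (384x512 float32, m along the optical axis (not along the pixel's ray), 0 where there is no reading), "camera_matrix" (3x3 intrinsics, pixels), "view" (4x4, takes a point from world to camera coordinates). Camera axes: x right, y up, looking along -z (the intrinsics and any distortion apply to the point x, -y, -z); pixel columns grow to the right and rows downward; lengths in m; the calibration is good to about 2 mm. A picture is of the moment at which its call begins.
A pose or a line that the arm cannot do raises IKError and nothing moves.
- job_done(): hands the job in; it is judged then, once.
The state is a dict: "time": time; "joint_pos": joint angles; "dq": joint speeds; "joint_torque": joint torques, N m; "ee_pos": TCP position; "ee_rot": TCP orientation; "ft_force": force on the tool from outside, world axes, zero at the start; "moment": the same for the moment, N m; "finger_gap": finger opening in m; "finger_force": force on a finger pad.
Only numpy, scipy, OpenCV 4.12 (cv2) and the standard library are available. Lean on these libraries where they do the work, as an engineer would, in place of code of your own. Each camera call takes 0.05 s, during which the arm holds its last target. There are 200 camera calls.

### The job

Change over the cake glazing turntable: first take every finished dark-brown cake off its cup and stand it on the blue tray; then, while the platter is empty, wind the brass key clockwise until the gauge pointer stands well inside the green, never into the red; only then balance each cream-coloured cake level and centred on an upturned cup of its own. Also, at any time, stand the little metal jug in the middle of its round black mat with the spout pointing at the mat's red mark; leave the tub, jar and spatula alone.

Things in the scene. Friction and masses are not known exactly. Their poses are not given: they have to be found in the camera images.
- turntable: fixed clockwork turntable with its brake on (the platter does not turn): an aluminium platter of 224 mm diameter, its top 30 mm above the counter, carries four upturned white cups at the corners of a 110 mm square; a white drive box, 150 (x) by 100 (y) by 60 mm high, stands beside the platter, centred at x -15, y +175 mm. Origin on the counter under the platter's centre, z up.
- cup0 (a point): middle of the domed top of one upturned white cup on the platter, 80 mm above the counter. The dome has a 60 mm radius of curvature and a 48 mm edge; the cup is 50 mm high. A cake's feet straddle the dome, so its origin then sits 2 mm below this point.
- cup1 (a point): middle of the domed top of one upturned white cup on the platter, 80 mm above the counter. The dome has a 60 mm radius of curvature and a 48 mm edge; the cup is 50 mm high. A cake's feet straddle the dome, so its origin then sits 2 mm below this point.
- cup2 (a point): middle of the domed top of one upturned white cup on the platter, 80 mm above the counter. The dome has a 60 mm radius of curvature and a 48 mm edge; the cup is 50 mm high. A cake's feet straddle the dome, so its origin then sits 2 mm below this point.
- cup3 (a point): middle of the domed top of one upturned white cup on the platter, 80 mm above the counter. The dome has a 60 mm radius of curvature and a 48 mm edge; the cup is 50 mm high. A cake's feet straddle the dome, so its origin then sits 2 mm below this point.
- key (a joint): winding key, rad, grows clockwise from above; stop at 10.3. Sprung, but a friction click holds it where it is let go; 0.07 to 0.12 N m turns it. The black gauge pointer on the box top, on the robot's side of the key, turns clockwise 0.21 rad per rad of key: grey arc to 7.0, green 7.0 to 9.0 (counts as wound from 7.1 to 8.9), red beyond.
- key_grip (a point): middle of the brass key's wing, on the vertical turning axis, 99 mm above the counter; the wing is 44 mm long (this point's x, which turns with the key), 10 mm thick (y) and 26 mm high; the box top is 39 mm below.
- done0: finished cake with dark chocolate-brown glaze, at the start on one of the upturned cups; 46 mm square, 30 mm high, 80 g, on a white plastic base with four 4 mm feet that stand 11 mm either side of its middle; origin under its centre at the level of the feet, z up, x and y along its sides. May be absent.
- done1: finished cake with dark chocolate-brown glaze, at the start on one of the upturned cups; 46 mm square, 30 mm high, 80 g, on a white plastic base with four 4 mm feet that stand 11 mm either side of its middle; origin under its centre at the level of the feet, z up, x and y along its sides. May be absent.
- raw0: cream-coloured cake not yet glazed, at the start on the wooden tray; 46 mm square, 30 mm high, 80 g, on a white plastic base with four 4 mm feet that stand 11 mm either side of its middle; origin under its centre at the level of the feet, z up, x and y along its sides. May be absent.
- raw1: cream-coloured cake not yet glazed, at the start on the wooden tray; 46 mm square, 30 mm high, 80 g, on a white plastic base with four 4 mm feet that stand 11 mm either side of its middle; origin under its centre at the level of the feet, z up, x and y along its sides. May be absent.
- raw2: cream-coloured cake not yet glazed, at the start on the wooden tray; 46 mm square, 30 mm high, 80 g, on a white plastic base with four 4 mm feet that stand 11 mm either side of its middle; origin under its centre at the level of the feet, z up, x and y along its sides. May be absent.
- tray_raw: fixed wooden tray on which the cream-coloured cakes wait, 130 (x) by 260 (y) by 4 mm; origin under its centre.
- tray_done: fixed blue tray for the finished cakes, flat, no rim, 130 (x) by 260 (y) by 4 mm; origin under its centre.
- jug: open metal jug, 56 mm across and 60 mm high, 3 mm wall, 180 g; spout towards its x reaching 38 mm from the axis near the rim, black handle on the other end reaching 50 mm, 14 to 52 mm high; origin under the centre of its base. A grip across the jug along its y clears both.
- jug_spout (a point): end of the jug's spout, 36 mm from the axis along the jug's x, 58 mm up.
- mat: fixed round black rubber mat, 88 mm across, 3 mm thick; origin under its centre; its x axis points at the red mark.
- mat_mark (a point): the red mark on the mat's edge, 48 mm from its centre.
- tub: white tub with a green lid, 90 mm across, 85 mm high; leave alone. Origin under its centre.
- jar: amber jar, 56 mm across, 75 mm high; leave alone. Origin under its centre.
- spatula: small icing spatula, red handle, steel blade, 157 mm long, lying on the counter; leave alone.
Things that resemble listed ones, but are neither listed nor needed, are in the scene too. Leave any orange or pink look-alike of the done0 alone.

How it is judged:
By the outcome, as a careful person would: the job done as asked, in the order asked, and still so for the second after the job is handed in, with the robot touching nothing.
Of raw0, raw1, raw2 only 2 to 3 are there at a start; the rules pass over those that are not, and their reading is None.
Of done0, done1 only 1 to 2 are there at a start; the rules pass over those that are not, and their reading is None.
At some moment in a run one of jug may be knocked a few centimetres aside while the robot is not near it.
Once in a run the grip may slacken for a moment while it holds something.
It also fails if it takes over 200 s, if anything falls off the work surface, if the arm or the gripper's body presses on something with over 40 N, if the wrist force passes 120 N, or if a joint passes its speed limit or range.

## Working session

There is one attempt and no reset: what is moved stays moved. The work goes in short steps, each a Python script; the robot and the scene stay as the last script left them, time stands still between calls to the robot, and variables do not carry over. Pictures are saved under pics/ and viewed, at most 14 in all, crops included, and the job is handed in when it is done.

```bash
ls; mkdir -p pics; cat > h.py <<'E'
from bench import *
import numpy as np, cv2
def unproj(im,mask_or_uv,z=None):
    """pixels (N,2 u,v) -> world points; on plane z or via depth"""
    K=im["camera_matrix"];V=np.array(im["view"]);uv=np.atleast_2d(np.array(mask_or_uv,float))
    d=np.c_[(uv[:,0]-K[0][2])/K[0][0],-(uv[:,1]-K[1][2])/K[1][1],-np.ones(len(uv))]
    R=V[:3,:3];o=-R.T@V[:3,3];w=d@R
    if z is None:
        t=im["depth"][uv[:,1].astype(int),uv[:,0].astype(int)]
    else: t=(z-o[2])/w[:,2]
    return o+w*t[:,None]
E
python3 - <<'E'
from h import *
for n in ("scene","top"):
    im=get_image(n); cv2.imwrite(f"pics/{n}0.png",im["frame"]); 
    np.savez(f"pics/{n}0.npz",**{k:np.array(v) for k,v in im.items()})
    V=np.array(im["view"]);print(n,im["camera_matrix"],-V[:3,:3].T@V[:3,3],list(im.keys()))
print(state())
E
```

```text
pics
scene [[445.03944878   0.         249.07706884]
 [  0.         445.03944878 186.74117697]
 [  0.           0.           1.        ]] [ 1.73192077 -0.30939251  1.08829261] ['frame', 'depth', 'camera_matrix', 'view']
top [[382.76309426   0.         264.07463657]
 [  0.         382.76309426 194.14341384]
 [  0.           0.           1.        ]] [ 0.44156827 -0.01271939  1.08941855] ['frame', 'depth', 'camera_matrix', 'view']
{'time': 0.1, 'joint_pos': array([ 1.22928919e+00,  9.17745230e-02,  1.23175627e+00, -1.02224702e-05,
        1.81980554e+00, -5.67160203e-02]), 'dq': array([ 0.0012358 , -0.00119089, -0.00395048, -0.00063078,  0.00158756,
       -0.00084241]), 'joint_torque': array([ 2.35795487e-03, -4.47856629e+01, -4.07570386e+01,  6.99602324e-02,
        2.84123747e-02, -1.43659900e-04]), 'ee_pos': array([0.16848295, 0.57553041, 0.19423061]), 'ee_rot': array([-1.67591564e-04,  1.41916018e-01,  9.89878318e-01, -8.55593242e-04]), 'ft_force': array([-0.98158502,  0.19163299,  0.37991163]), 'moment': array([-0.0055158 , -0.05083193,  0.02278499]), 'finger_force': 0.0, 'finger_gap': 0.08771334037386422}
```

View pics/top0.png

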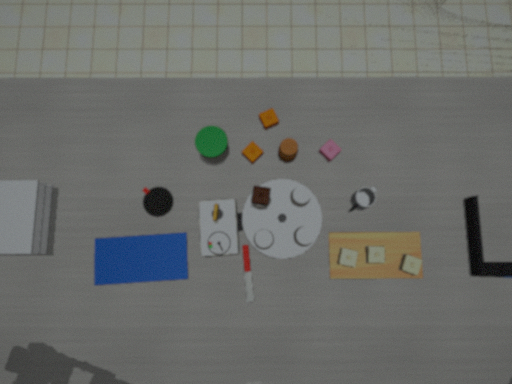

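View pics/scene0.png

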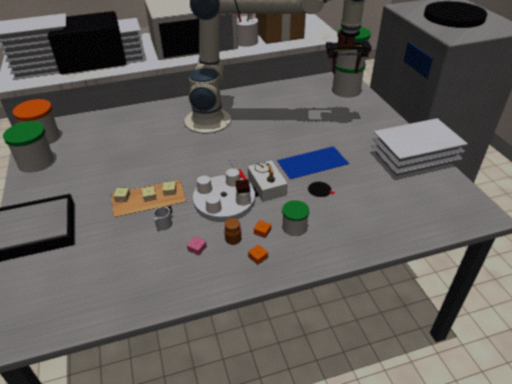

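```bash
python3 - <<'E'
from h import *
im=dict(np.load("pics/top0.npz")); f=im["frame"]; hsv=cv2.cvtColor(f,cv2.COLOR_BGR2HSV)
c=f[170:290,80:440]; 
cv2.imwrite("pics/crop1.png",np.vstack([cv2.resize(f[175:285,85:285],None,fx=4,fy=4,interpolation=cv2.INTER_CUBIC)[:,:800]]))
cv2.imwrite("pics/crop2.png",cv2.resize(f[175:285,235:435],None,fx=4,fy=4,interpolation=cv2.INTER_CUBIC))
for n,p in dict(done=(261,196),raw0=(348,257),raw1=(376,254),raw2=(411,264),jug=(364,198),mat=(158,201),mark=(146,191),c0=(300,196),c1=(264,239),c2=(304,236),hub=(282,218),box=(225,245),key=(217,212),tray=(388,240),blue=(140,260),spat=(247,260)).items():
    print(n,unproj(im,p)[0].round(4),hsv[p[1],p[0]])
E
```

```text
done [ 0.5997 -0.0089  0.1062] [  4 120  49]
raw0 [ 0.442  -0.2437  0.0392] [ 28  60 127]
raw1 [ 0.4497 -0.321   0.0362] [ 26  56 133]
raw2 [ 0.4224 -0.4162  0.0317] [ 26  56 127]
jug [ 0.6089 -0.3041  0.0047] [ 95  11 138]
mat [0.6032 0.287  0.0023] [75 48 32]
mark [0.6327 0.323  0.0011] [  3 222 130]
c0 [ 0.6038 -0.1132  0.0775] [113   7 141]
c1 [ 0.4897 -0.0162  0.0787] [105  18 141]
c2 [ 0.4969 -0.121   0.0826] [ 95  11 140]
hub [ 0.5491 -0.0663  0.0368] [60 12 62]
box [0.4752 0.0878 0.0595] [105  11 143]
key [0.5578 0.1043 0.1112] [ 19 135  81]
tray [ 0.4888 -0.3662  0.0044] [ 20 108 132]
blue [0.4367 0.3293 0.0062] [108 195 124]
spat [0.4352 0.031  0.0108] [  1 196 135]
```

View pics/crop1.png

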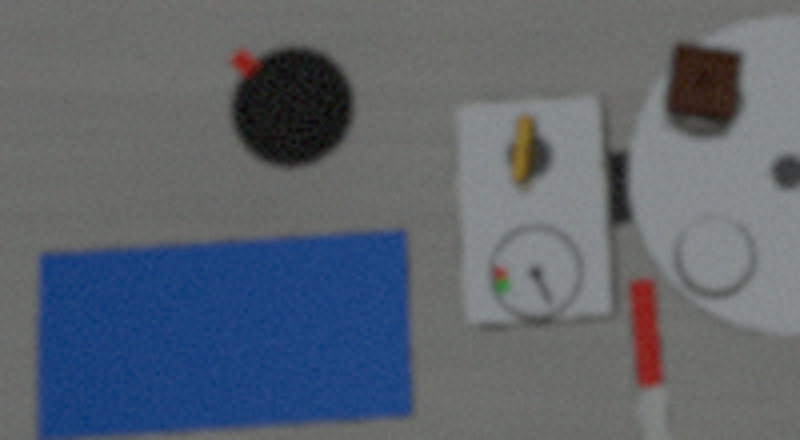

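View pics/crop2.png

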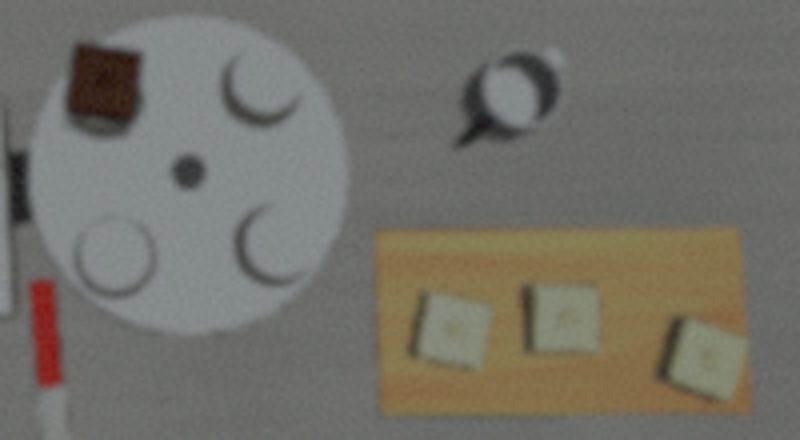

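```bash
cat >> h.py <<'E'
def Q(a): return [0,np.cos(a/2),np.sin(a/2),0]
def wr(a=0): pass
def snap(n,tag):
    im=get_image(n); cv2.imwrite(f"pics/{tag}.png",im["frame"]); np.savez(f"pics/{tag}.npz",**{k:np.array(v) for k,v in im.items()}); return im
E
python3 - <<'E'
from h import *
move_to([.53,-.0,.33],Q(np.pi/2)); im=snap("wrist","w1"); V=im["view"]
print(state()["time"],state()["joint_pos"].round(2),-V[:3,:3].T@V[:3,3],V[2,:3],im["camera_matrix"][0])
move_to([.43,-.32,.33],Q(np.pi/2)); im=snap("wrist","w2"); V=im["view"]
print(state()["time"],state()["joint_pos"].round(2),-V[:3,:3].T@V[:3,3],V[2,:3])
a=cv2.imread("pics/w1.png");b=cv2.imread("pics/w2.png")
cv2.imwrite("pics/w12.png",cv2.resize(np.vstack([a,b]),None,fx=.78,fy=.78,interpolation=cv2.INTER_AREA))
E
```

```text
2.6083 [-0.06 -0.03  1.11  0.    2.06 -0.06] [0.52964931 0.07922165 0.51893639] [1.73595905e-04 2.84642501e-01 9.58633724e-01] [305.27149232   0.         257.20153224]
3.925 [-0.7  -0.01  1.09  0.    2.06 -0.7 ] [ 0.43008128 -0.24071414  0.51929366] [-5.27538091e-04  2.84629009e-01  9.58637601e-01]
```

View pics/w12.png

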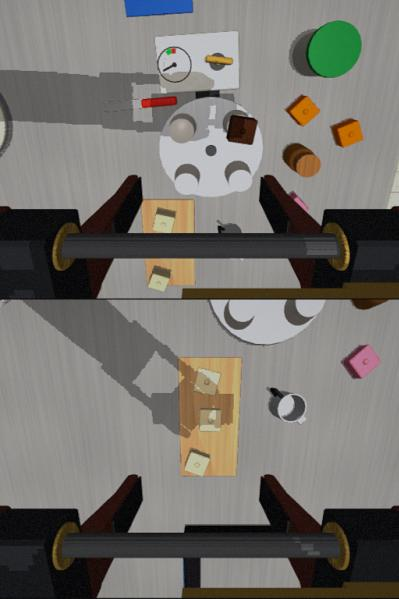

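```bash
cat >> h.py <<'E'
G=np.stack(np.meshgrid(np.arange(512),np.arange(384)),-1).reshape(-1,2)
def blob(im,xy,zlo,zhi,zplane,r=.045):
    """pixels near xy whose depth height is in [zlo,zhi]; their points on plane zplane (largest blob)"""
    P=unproj(im,G); m=((P[:,2]>zlo)&(P[:,2]<zhi)&(np.hypot(P[:,0]-xy[0],P[:,1]-xy[1])<r)).reshape(384,512).astype(np.uint8)
    m=cv2.medianBlur(m*255,5); n,l,s,_=cv2.connectedComponentsWithStats(m)
    if n<2: return None
    k=1+np.argmax(s[1:,4]); c,_=cv2.findContours((l==k).astype(np.uint8),cv2.RETR_EXTERNAL,cv2.CHAIN_APPROX_NONE)
    return unproj(im,max(c,key=len)[:,0],zplane)[:,:2]
def rect(p):
    """centre, side lengths (mm), yaw in (-45,45] deg"""
    (c,s,a)=cv2.minAreaRect((p*1000).astype(np.float32)); return np.array(c)/1000,np.round(s,1),((a+45)%90)-45
def circ(p):
    A=np.c_[2*p,np.ones(len(p))]; x=np.linalg.lstsq(A,(p**2).sum(1),rcond=None)[0]; return x[:2],np.sqrt(x[2]+x[:2]@x[:2])*1000
E
python3 - <<'E'
from h import *
w1=dict(np.load("pics/w1.npz"));w2=dict(np.load("pics/w2.npz"));t=dict(np.load("pics/top0.npz"))
for n,im in (("w1",w1),("top",t)):
    for xy in ((.60,-.115),(.49,-.014),(.494,-.12)):
        p=blob(im,xy,.068,.09,.0752,.04); print(n,"cup",*circ(p))
    print("done",*rect(blob(im,(.6,-.009),.095,.118,.108)))
    P=blob(im,(.55,-.066),.02,.037,.03,.13); h=cv2.convexHull(P.astype(np.float32))[:,0]; print("platter",*circ(h))
    print("key",*cv2.minAreaRect((blob(im,(.555,.104),.1,.125,.112,.035)*1000).astype(np.float32)))
for n,im in (("w2",w2),("top",t)):
    for xy in ((.44,-.24),(.45,-.32),(.42,-.416)): print(n,"raw",*rect(blob(im,xy,.024,.045,.034)))
    print("jug",*circ(blob(im,(.61,-.305),.05,.07,.06,.032)))
E
```

```text
w1 cup [ 0.60939235 -0.11577191] 24.26733476965039
w1 cup [ 0.49315071 -0.01405121] 23.79477195469735
w1 cup [ 0.50056507 -0.1228394 ] 24.220609204443825
done [ 0.60238782 -0.00666035] [46.8 47. ] -8.909660339355469
platter [ 0.55142691 -0.06539889] 111.01251584027717
key (559.1724243164062, 109.22688293457031) (10.448663711547852, 43.154205322265625) 83.39469146728516
top cup [ 0.60806116 -0.11757543] 23.219084080395003
top cup [ 0.49114958 -0.01540213] 22.90615683391628
top cup [ 0.49843595 -0.12485383] 23.022287051056725
done [ 0.6012663  -0.00879086] [45.6 47.3] -8.024452209472656
platter [ 0.55010912 -0.06670352] 110.89766519260662
key (557.7576904296875, 108.21920776367188) (10.548772811889648, 36.67906188964844) 83.8570556640625
w2 raw [ 0.4422706 -0.2464424] [45.4 45.6] -13.642494201660156
w2 raw [ 0.45071417 -0.32203534] [46.7 44.6] -0.03472137451171875
w2 raw [ 0.42252765 -0.41672321] [47.7 46. ] -20.783920288085938
jug [ 0.61384606 -0.30155723] 20.01258481164708
top raw [ 0.44084604 -0.24586252] [46.3 45.4] -14.206993103027344
top raw [ 0.44881158 -0.32160367] [43.7 45.8] -2.8326263427734375
top raw [ 0.4209787  -0.41662787] [48.6 46.1] -21.02410125732422
jug [ 0.61607722 -0.31547867] 11.55705417605556
```

```bash
cat >> h.py <<'E'
def pick(x,y,yaw,z0,zs=.2,dz=.011):
    """grasp something with origin height z0; fingers along world direction yaw (rad)"""
    a=np.pi/2+yaw; gripper_open(); move_to([x,y,zs],Q(a)); move_l([x,y,z0+dz+.02],.2); move_l([x,y,z0+dz],.05)
    close(); print("gap",round(state()["finger_gap"],4)); move_l([x,y,z0+dz+.03],.08); move_l([x,y,zs],.2)
    print("gap up",round(state()["finger_gap"],4))
def place(x,y,yaw,z0,zs=.2,dz=.011,eps=.001):
    a=np.pi/2+yaw; move_to([x,y,zs],Q(a)); print("gap arr",round(state()["finger_gap"],4))
    move_l([x,y,z0+dz+.02],.15); move_l([x,y,z0+dz+eps],.03); hold(.3); print("f",state()["ft_force"].round(1),state()["ee_pos"].round(4))
    gripper_open(); hold(.1); move_l([x,y,z0+dz+.04],.08); move_l([x,y,zs],.2)
E
python3 - <<'E'
from h import *
t=dict(np.load("pics/top0.npz")); hsv=cv2.cvtColor(t["frame"],cv2.COLOR_BGR2HSV)
m=cv2.inRange(hsv,(100,120,60),(125,255,255)); c=max(cv2.findContours(m,0,1)[0],key=cv2.contourArea)
print(*rect(unproj(t,c[:,0],.004)[:,:2]))
pick(.6022,-.007,np.radians(-8.7),.078)
place(.437,.32,0,.004)
move_to([.5,.22,.33],Q(np.pi/2)); im=snap("wrist","w3")
P=blob(im,(.437,.32),.024,.045,.034); print("done",None if P is None else rect(P)); print(state()["time"])
E
```

```text
[0.44190585 0.32803168] [126.9 255.4] 3.572503089904785
gap 0.0002
gap up 0.0002
gap arr 0.0002
f [ 0.2 -0.9 -0.3] [0.4371 0.3201 0.0162]
done None
16.625
```

```bash
python3 - <<'E'
from h import *
move_to([.53,-.05,.33],Q(np.pi/2)); im=snap("wrist","w4"); print(state()["ee_pos"],state()["ee_rot"])
print("done",*rect(blob(im,(.6,-.009),.095,.118,.108)))
cv2.imwrite("pics/w4c.png",np.hstack([cv2.imread("pics/w3.png"),im["frame"]])[:, :][::1,::1] if 0 else cv2.resize(np.hstack([cv2.imread("pics/w3.png"),im["frame"]]),None,fx=.78,fy=.78,interpolation=cv2.INTER_AREA))
E
```

```text
[ 0.5300919  -0.0485236   0.32985026] [-2.31158082e-04  7.06377035e-01  7.07835730e-01  1.04886800e-04]
done [ 0.60235822 -0.00761386] [45.6 46.9] -8.929885864257812
```

View pics/w4c.png

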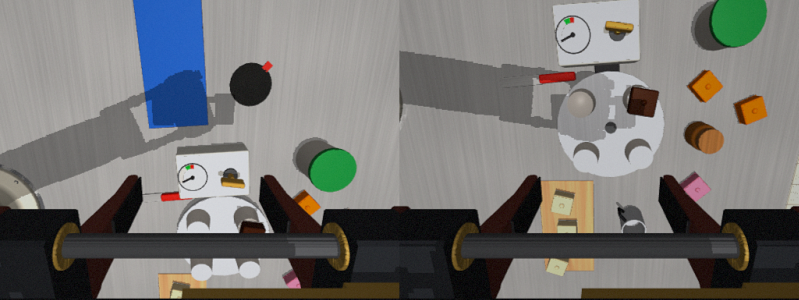

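```bash
python3 - <<'E'
from h import *
a=np.pi/2-np.radians(8.8); gripper_open(); x,y=.6022,-.0072
move_to([x,y,.2],Q(a)); move_l([x,y,.109],.2); print(state()["ee_pos"],state()["ft_force"]); move_l([x,y,.089],.05); hold(.3)
s=state();print(s["ee_pos"],s["ft_force"],s["finger_gap"]); im=snap("wrist","w5"); cv2.imwrite("pics/w5c.png",im["frame"])
E
```

```text
[ 0.60303252 -0.00762097  0.11174355] [0.48008006 0.77012161 0.67728122]
[ 0.6023422  -0.00720737  0.08928728] [0.54896668 0.06712573 0.00289317] 0.08773091477300658
```

View pics/w5c.png

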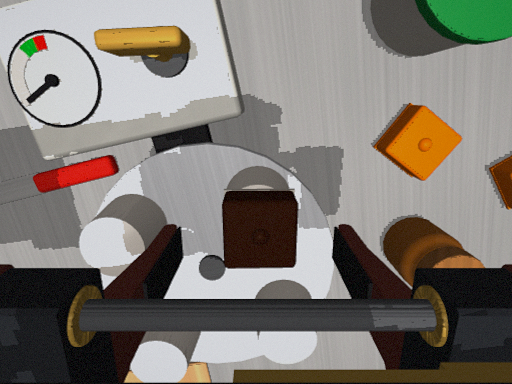

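```bash
python3 - <<'E'
from h import *
im=dict(np.load("pics/w5.npz"))
for p in ((176,230),(172,245),(160,270),(145,300),(340,230),(350,260),(370,300),(260,200),(260,260),(260,230)): print(p,unproj(im,p)[0].round(4))
V=im["view"];K=im["camera_matrix"]
for w in ((.6022,-.0072,.081),(.6022,-.0072,.1),(.6022,-.0072,.108)):
    c=V[:3,:3]@w+V[:3,3]; print(w,K[0,2]+K[0,0]*c[0]/-c[2],K[1,2]-K[1,1]*c[1]/-c[2])
E
```

```text
(176, 230) [0.5582 0.009  0.1199]
(172, 245) [0.5601 0.0075 0.1363]
(160, 270) [0.5594 0.0051 0.1563]
(145, 300) [0.5772 0.0256 0.2097]
(340, 230) [ 0.6486 -0.0036  0.1233]
(350, 260) [ 0.6464 -0.0075  0.149 ]
(370, 300) [0.6356 0.0164 0.2096]
(260, 200) [0.607  0.0145 0.105 ]
(260, 260) [ 0.6012 -0.0234  0.1081]
(260, 230) [ 0.6043 -0.0032  0.1086]
(0.6022, -0.0072, 0.081) 257.5672830348195 219.68341017382528
(0.6022, -0.0072, 0.1) 257.61458492962083 230.80227950507944
(0.6022, -0.0072, 0.108) 257.63727666706905 236.1362405365847
```

```bash
python3 - <<'E'
from h import *
move_l([.6022,-.0072,.2],.2); move_to([.64,.205,.1],Q(np.pi/2)); close(); hold(.3); f0=state()["ft_force"][2]
z=.03; move_l([.64,.205,z],.1); hold(.2)
while z>-.06:
    z-=.0015; move_l([.64,.205,z],.02); hold(.06); s=state()
    if abs(s["ft_force"][2]-f0)>3: break
print(z,s["ee_pos"],s["ft_force"],f0,s["time"]); move_l([.64,.205,.1],.15); gripper_open()
E
```

```text
-0.02850000000000002 [ 0.64010872  0.20502869 -0.02701517] [-2.86401167 -0.99311914  5.98478513] 0.38140877301605847 36.4917
```

```bash
python3 - <<'E'
from h import *
im=dict(np.load("pics/w5.npz")); P=unproj(im,G).reshape(384,512,3)
for u in (100,130,260,400,40): print(u,[(v,P[v,u].round(3).tolist()) for v in (265,285,300,330,350,380)])
E
```

```text
100 [(265, [0.481, -0.026, 0.077]), (285, [0.562, 0.027, 0.202]), (300, [0.565, 0.027, 0.209]), (330, [0.566, 0.021, 0.214]), (350, [0.559, 0.01, 0.208]), (380, [0.558, 0.002, 0.21])]
130 [(265, [0.55, 0.012, 0.162]), (285, [0.556, 0.012, 0.177]), (300, [0.573, 0.026, 0.21]), (330, [0.573, 0.02, 0.213]), (350, [0.556, -0.006, 0.191]), (380, [0.424, -0.209, 0.005])]
260 [(265, [0.601, -0.028, 0.107]), (285, [0.591, -0.092, 0.03]), (300, [0.607, 0.02, 0.209]), (330, [0.606, 0.016, 0.215]), (350, [0.58, -0.166, 0.03]), (380, [0.605, 0.012, 0.226])]
400 [(265, [0.716, -0.084, 0.042]), (285, [0.657, -0.004, 0.178]), (300, [0.643, 0.016, 0.211]), (330, [0.641, 0.009, 0.214]), (350, [0.648, -0.012, 0.199]), (380, [0.636, 0.007, 0.225])]
40 [(265, [0.369, -0.054, -0.0]), (285, [0.552, 0.034, 0.21]), (300, [0.556, 0.034, 0.216]), (330, [0.556, 0.028, 0.22]), (350, [0.556, 0.024, 0.221]), (380, [0.552, 0.014, 0.22])]
```

```bash
sed -i 's/dz=.011/dz=-.0235/g; s/zs=.2/zs=.16/g' h.py; python3 - <<'E'
from h import *
pick(.6022,-.0072,np.radians(-8.8),.078)
place(.44,.33,0,.004)
move_to([.5,.22,.3],Q(np.pi/2)); im=snap("wrist","w6")
P=blob(im,(.44,.33),.024,.045,.034); print("done",None if P is None else rect(P)); print(state()["time"])
cv2.imwrite("pics/w6c.png",cv2.resize(im["frame"][80:300,150:400],None,fx=3,fy=2.7,interpolation=cv2.INTER_CUBIC))
print("key",*cv2.minAreaRect((blob(im,(.555,.104),.1,.125,.112,.035)*1000).astype(np.float32)))
E
```

```text
gap 0.0455
gap up 0.046
gap arr 0.0459
f [ 0.7 -0.3 -0.4] [ 0.44    0.33   -0.0185]
done (array([0.44082178, 0.32933685]), array([43.2, 46.1]), -0.05405426025390625)
49.8083
key (558.4521484375, 113.31265258789062) (13.920023918151855, 43.052547454833984) 84.38490295410156
```

View pics/w6c.png

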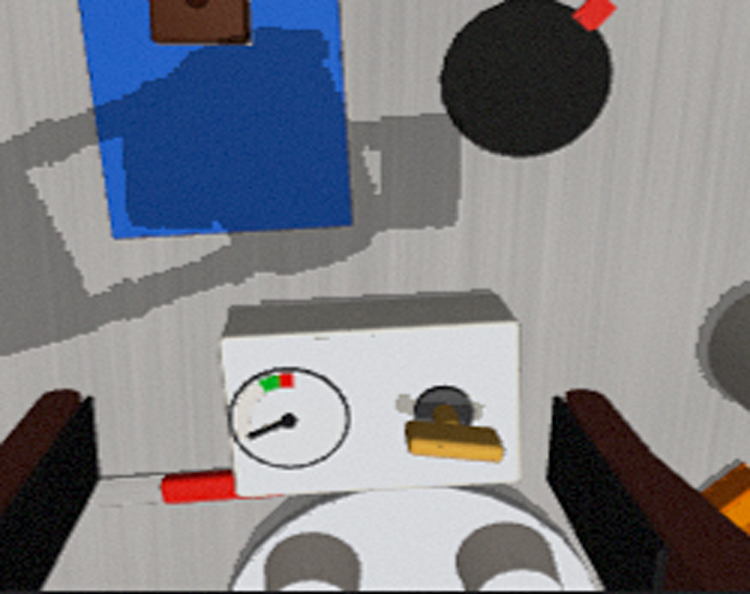

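```bash
cat >> h.py <<'E'
def gauge(im,box=None):
    """key angle estimate from gauge: pointer direction against the green/red patches on the box top"""
    P=unproj(im,G,.061); xy=P[:,:2].reshape(384,512,2); hsv=cv2.cvtColor(im["frame"],cv2.COLOR_BGR2HSV)
    near=np.hypot(xy[...,0]-GC[0],xy[...,1]-GC[1])
    g=cv2.inRange(hsv,(45,80,40),(80,255,255)).astype(bool)&(near<.03); r=(cv2.inRange(hsv,(0,120,40),(10,255,255))|cv2.inRange(hsv,(172,120,40),(180,255,255))).astype(bool)&(near<.03)
    k=(hsv[...,2]<75)&(near<.016); k[near<.016]&=True
    ang=lambda m:np.arctan2(*(xy[m].mean(0)-GC)[::-1])
    far=k&(near>.007); print("n",g.sum(),r.sum(),k.sum(),far.sum(),"core",xy[k&(near<.005)].mean(0))
    G_,R_,p=ang(g),ang(r),ang(far); d=lambda a,b:(a-b+np.pi)%(2*np.pi)-np.pi
    print("deg p,g,r",np.degrees([p,G_,R_]).round(1)); return 8.0-d(p,G_)/.21
GC=np.array([.4855,.1])
E
python3 - <<'E'
from h import *
import h
im=dict(np.load("pics/w6.npz"))
# dial pivot: pixel of crop (288,420)
u,v=150+288/3,80+420/2.7; p=unproj(im,(u,v),.063)[0]; print("pivot",p)
rim=np.array([(230,418),(349,418),(288,368),(292,467)])/[3,2.7]+[150,80]; print(circ(unproj(im,rim,.061)[:,:2]))
h.GC=circ(unproj(im,rim,.061)[:,:2])[0]; print("key",gauge(im))
E
```

```text
pivot [0.48154817 0.10449831 0.063     ]
(array([0.48222954, 0.10454091]), np.float64(30.226336405159252))
n 32 21 30 10 core [0.48110999 0.10410826]
deg p,g,r [-155.5  115.4   93.9]
key 0.5993973396547512
```

```bash
sed -i 's/^GC=.*/GC=np.array([.4818,.1043])/' h.py; cat >> h.py <<'E'
def q6to(v):
    """turn the tool about its axis in steps, without leaving it in between"""
    q=list(state()["joint_pos"]); q[5]=v; movej(q)
E
python3 - <<'E'
from h import *
x,y=.559,.109; gripper_open(); a=np.radians(173.4)
move_to([x,y,.11],Q(a)); print(state()["joint_pos"].round(3)); move_l([x,y,.053],.1); close(); s=state();print(s["finger_gap"],s["ee_pos"].round(4),s["time"])
q6to(2.6); hold(.2); s=state();print(s["finger_gap"],s["joint_pos"][5],s["ft_force"].round(1),s["moment"].round(2),s["ee_pos"].round(4),s["time"])
gripper_open(); move_l([x,y,.11],.15); q6to(2.6-np.pi); print(state()["time"])
s=state(); im=snap("wrist","w7"); 
try: print("key",gauge(im))
except Exception as e: print(e)
P=blob(im,(x,y),.1,.125,.112,.035); print(cv2.minAreaRect((P*1000).astype(np.float32)))
E
```

```text
[ 0.133  0.009  1.465  0.     1.667 -1.322]
0.010750624173344702 [0.5591 0.1098 0.053 ] 53.4083
0.01049063498862296 2.599520421595903 [ 5.1  1.2 -2.5] [ 0.29 -0.71  0.11] [0.5597 0.1094 0.053 ] 56.8833
61.3083
n 135 94 153 52 core [0.48091736 0.10409043]
deg p,g,r [160.6 113.6  93. ]
key 4.096178087297243
((557.9159545898438, 111.72367858886719), (9.806761741638184, 45.33583450317383), 40.858238220214844)
```

View pics/w7.png

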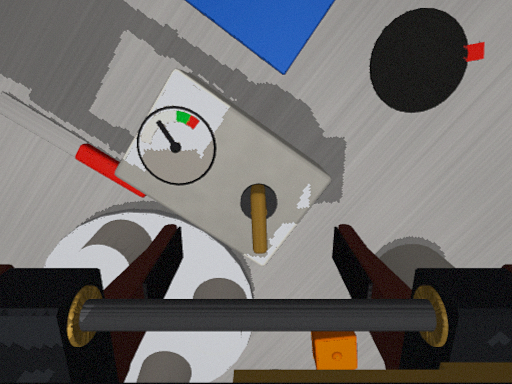

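```bash
python3 - <<'E'
from h import *
x,y=.559,.109
move_l([x,y,.053],.1); close(); q6to(2.6); hold(.1); gripper_open(); move_l([x,y,.11],.15); q6to(2.6-np.pi)
im=snap("wrist","w8"); k=gauge(im); print("key",k,state()["time"])
d=8.0-k
if .15<d<1.5:
    move_l([x,y,.053],.1); close(); print(state()["finger_gap"]); q6to(2.6-np.pi+d); hold(.1); gripper_open(); move_l([x,y,.11],.15)
    im=snap("wrist","w9"); print("key",gauge(im),state()["time"])
cv2.imwrite("pics/w9c.png",cv2.resize(im["frame"][60:260,60:360],None,fx=2.6,fy=2.6,interpolation=cv2.INTER_CUBIC))
E
```

```text
n 128 85 148 49 core [0.48099367 0.10416954]
deg p,g,r [125.2 112.2  92.4]
key 6.9195360482176795 70.475
0.01102329812526411
n 87 351 647 485 core [0.48153611 0.10445173]
deg p,g,r [159.2 114.6 142.5]
key 4.292378318560232 75.3
```

View pics/w9c.png

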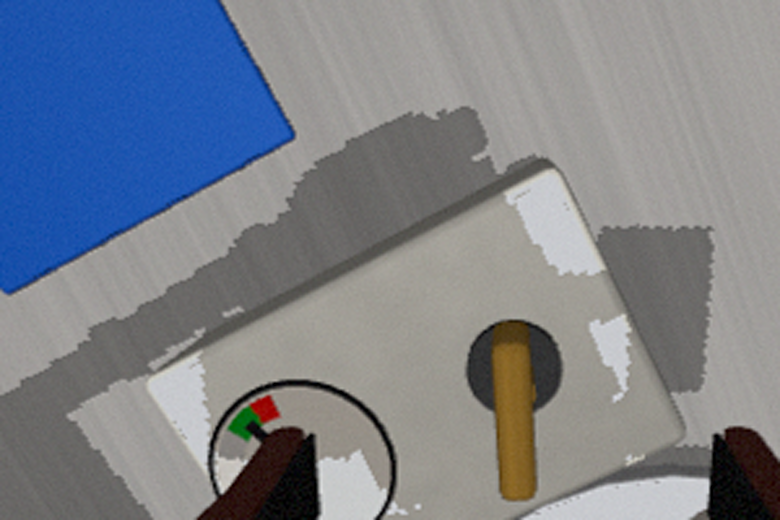

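```bash
python3 - <<'E'
from h import *
move_to([.50,.04,.16],Q(np.pi/2)); im=snap("wrist","w10"); print("key",gauge(im),state()["time"])
V=im["view"];K=im["camera_matrix"];c=V[:3,:3]@[.4818,.1043,.061]+V[:3,3]; u,v=int(K[0,2]-K[0,0]*c[0]/c[2]),int(K[1,2]+K[1,1]*c[1]/c[2]); print(u,v)
cv2.imwrite("pics/w10c.png",cv2.resize(im["frame"][max(0,v-45):v+45,max(0,u-45):u+45],(540,540),interpolation=cv2.INTER_CUBIC))
E
```

```text
n 92 70 103 34 core [0.48118701 0.10483342]
deg p,g,r [111.2 113.8  92.6]
key 8.211908367687974 75.9167
237 118
```

View pics/w10c.png

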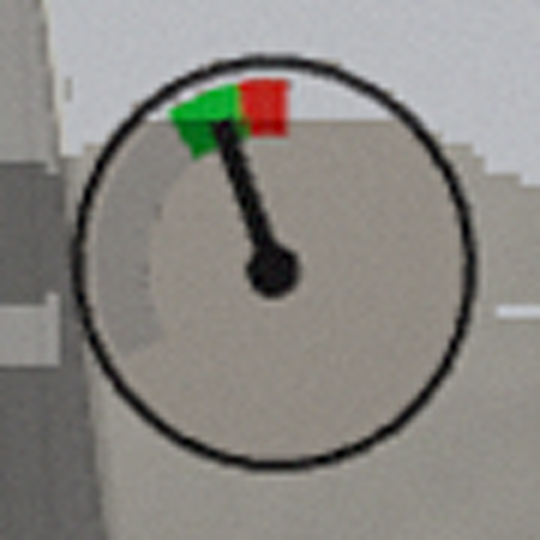

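```bash
sed -i 's/print("done",None/print("x",None/' h.py; python3 - <<'E'
from h import *
cups=((.6089,-.1158),(.4927,-.0141),(.5001,-.1228),(.6015,-.0073))
move_to([.55,-.10,.25],Q(np.pi/2)); im=snap("wrist","w11")
for c in cups:
    p=blob(im,c,.068,.09,.0752,.04); print(*circ(p))
move_to([.44,-.36,.25],Q(np.pi/2)); im=snap("wrist","w12")
for xy in ((.44,-.24),(.45,-.32),(.42,-.416)): print("raw",*rect(blob(im,xy,.024,.045,.034)))
yaw=np.radians(-13.6)
pick(.4420,-.2463,yaw,.004,zs=.14); place(*cups[1],yaw,.078,zs=.14,eps=.0005)
move_to([.55,-.10,.25],Q(np.pi/2)); im=snap("wrist","w13"); print("placed",*rect(blob(im,cups[1],.095,.118,.108)))
P=unproj(im,G); m=(np.hypot(P[:,0]-cups[1][0],P[:,1]-cups[1][1])<.02)&(P[:,2]>.095)
A=np.c_[P[m,:2]-cups[1],np.ones(m.sum())]; print("tilt deg",np.degrees(np.linalg.lstsq(A,P[m,2],rcond=None)[0][:2]),P[m,2].mean(),state()["time"])
E
```

```text
[ 0.6092912  -0.11625385] 24.021928802681764
[ 0.49345866 -0.01500282] 23.774249274068662
[ 0.50085879 -0.12348644] 23.986758207101982
[ 0.60192481 -0.00781731] 23.79083376063731
raw [ 0.44228973 -0.24689572] [45.7 45.6] -13.540817260742188
raw [ 0.45017416 -0.32254974] [45.5 45.3] -2.1848907470703125
raw [ 0.422612   -0.41684692] [47.4 45.7] -20.954132080078125
gap 0.0459
gap up 0.0459
gap arr 0.0456
f [ 0.3 -0.2 -0.7] [ 0.4928 -0.0141  0.0551]
placed [ 0.49380353 -0.01404783] [45.5 46.4] -13.513908386230469
tilt deg [ 0.06470523 -0.77834464] 0.10762342327903562 87.4333
```

```bash
python3 - <<'E'
from h import *
for (r,yw,c) in (((.4493,-.3225),-1.8,(.4998,-.1235)),((.4216,-.4168),-20.9,(.6082,-.1163))):
    yaw=np.radians(yw); pick(*r,yaw,.004,zs=.14); place(*c,yaw,.078,zs=.14,eps=.0005)
move_to([.55,-.10,.25],Q(np.pi/2)); im=snap("wrist","w14"); P=unproj(im,G)
for c in ((.4935,-.015),(.6093,-.1163),(.5009,-.1235)):
    print("placed",c,*rect(blob(im,c,.095,.118,.108)))
    m=(np.hypot(P[:,0]-c[0],P[:,1]-c[1])<.018)&(P[:,2]>.095)
    A=np.c_[P[m,:2]-c,np.ones(m.sum())]; print("tilt deg",np.degrees(np.linalg.lstsq(A,P[m,2],rcond=None)[0][:2]).round(2))
# mat and jug
move_to([.58,.22,.25],Q(np.pi/2)); im=snap("wrist","w15"); hsv=cv2.cvtColor(im["frame"],cv2.COLOR_BGR2HSV)
P3=unproj(im,G,.003)[:,:2].reshape(384,512,2); nr=np.hypot(P3[...,0]-.603,P3[...,1]-.288)
m=((hsv[...,2]<70)&(nr<.06)).astype(np.uint8); c=max(cv2.findContours(m,0,1)[0],key=cv2.contourArea); print("mat",*circ(P3[c[:,0,1],c[:,0,0]]))
r=(cv2.inRange(hsv,(0,120,50),(10,255,255))|cv2.inRange(hsv,(172,120,50),(180,255,255))).astype(bool)&(nr<.07); print("mark",r.sum(),P3[r].mean(0))
move_to([.6,-.37,.25],Q(np.pi/2)); im=snap("wrist","w16"); print(state()["time"])
cv2.imwrite("pics/w16c.png",np.hstack([im["frame"][60:360,100:400],cv2.imread("pics/w14.png")[60:360,100:400]]))
E
```

```text
gap 0.0458
gap up 0.0459
gap arr 0.0458
f [ 0.1 -0.3  0.1] [ 0.4998 -0.1235  0.055 ]
gap 0.0456
gap up 0.0456
gap arr 0.0458
f [-1.1  0.1 -0.7] [ 0.6083 -0.1163  0.0551]
placed (0.4935, -0.015) [ 0.49387259 -0.01408254] [45.5 46.5] -13.675773620605469
tilt deg [ 0.03 -0.72]
placed (0.6093, -0.1163) [ 0.60588123 -0.11582744] [47. 47.] -21.970497131347656
tilt deg [-378.56  208.01]
placed (0.5009, -0.1235) [ 0.50053397 -0.12125221] [47.6 45.8] -2.34246826171875
tilt deg [109.38 460.89]
mat [0.60187819 0.28754783] 42.498168422249535
mark 140 [0.63393218 0.32450191]
110.4
```

View pics/w16c.png

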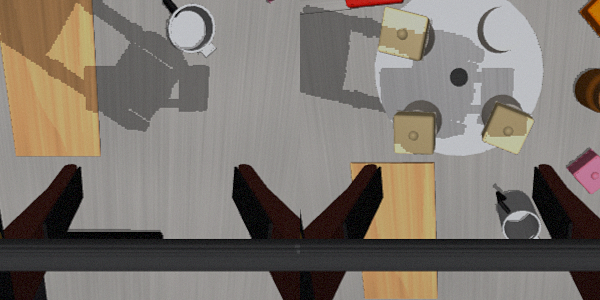

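```bash
cat >> h.py <<'E'
def jugpose(im,g):
    P=unproj(im,G); xy=unproj(im,G,.06)[:,:2]
    m=((P[:,2]>.052)&(P[:,2]<.068)&(np.hypot(*(P[:,:2]-g).T)<.05))
    h=cv2.convexHull((xy[m]*1000).astype(np.float32)); hp=[]  # densify hull
    h=h[:,0]/1000.
    for a,b in zip(h,np.roll(h,-1,0)):
        n=max(1,int(np.hypot(*(b-a))/.001)); hp+= [a+(b-a)*i/n for i in range(n)]
    hp=np.array(hp); c=np.median(hp,0); q=hp
    for i in range(30):
        d=np.hypot(*(q-c).T); e=np.abs(np.hypot(*(hp-c).T)-.028); q=hp[e<max(.0015,np.percentile(e,55))]; c,r=circ(q)
    rr=np.hypot(*(xy-c).T); s=m&(rr>.031)&(rr<.045); v=xy[s].mean(0)-c
    return c,r,np.degrees(np.arctan2(v[1],v[0])),int(s.sum())
E
python3 - <<'E'
from h import *
im=dict(np.load("pics/w16.npz")); print(jugpose(im,(.61,-.303)))
P=unproj(im,G)
hs=cv2.cvtColor(im["frame"],cv2.COLOR_BGR2HSV).reshape(-1,3); k=(hs[:,2]<40)&(P[:,2]>.01)&(P[:,2]<.056)&(np.hypot(P[:,0]-.61,P[:,1]+.303)<.06); print("handle",P[k].mean(0),k.sum())
move_to([.55,-.17,.25],Q(np.pi/2)); im=snap("wrist","w17"); P=unproj(im,G)
for c in ((.4935,-.015),(.6093,-.1163),(.5009,-.1235)):
    b=blob(im,c,.100,.114,.108); print("placed",c,*rect(b))
    m=(np.hypot(P[:,0]-c[0],P[:,1]-c[1])<.017)&(P[:,2]>.095)&(P[:,2]<.117)
    A=np.c_[P[m,:2]-c,np.ones(m.sum())]; print("tilt deg",np.degrees(np.linalg.lstsq(A,P[m,2],rcond=None)[0][:2]).round(2),m.sum())
E
```

```text
(array([ 0.64153661, -0.27528251]), np.float64(28.4968755010235), np.float64(-60.75638409909128), 17)
handle [ 0.61601624 -0.24893936  0.04352562] 106
placed (0.4935, -0.015) [ 0.49345209 -0.01585558] [44.2 46.5] -13.032196044921875
tilt deg [-0.1  -0.54] 1072
placed (0.6093, -0.1163) [ 0.60612738 -0.11762283] [45.4 46.1] -21.490036010742188
tilt deg [1.54 0.07] 823
placed (0.5009, -0.1235) [ 0.5002373  -0.12295016] [45.5 45.6] -1.38134765625
tilt deg [ 0.14 -1.22] 803
```

```bash
cat >> h.py <<'E'
def nudge(x,y,yaw,dx,dy):
    a=np.pi/2+yaw; gripper_open(); move_to([x,y,.11],Q(a)); move_l([x,y,.0545],.1); close(); print("gap",state()["finger_gap"])
    move_l([x,y,.062],.05); move_l([x+dx,y+dy,.062],.03); hold(.2); move_l([x+dx,y+dy,.0547],.02); hold(.4); s=state(); print(s["ee_pos"].round(4),s["ft_force"].round(1),s["finger_gap"])
    gripper_open(); hold(.1); move_l([x+dx,y+dy,.11],.1)
E
python3 - <<'E'
from h import *
nudge(.6050,-.1163,np.radians(-21.5),.0032,-.0006)
nudge(.4993,-.1235,np.radians(-1.5),.0004,-.0020)
move_to([.55,-.10,.25],Q(np.pi/2)); im=snap("wrist","w18"); P=unproj(im,G)
for c in ((.4935,-.015),(.6093,-.1163),(.5009,-.1235)):
    b=blob(im,c,.100,.114,.108); print("placed",c,*rect(b))
    m=(np.hypot(P[:,0]-c[0],P[:,1]-c[1])<.017)&(P[:,2]>.095)&(P[:,2]<.117)
    A=np.c_[P[m,:2]-c,np.ones(m.sum())]; print("tilt deg",np.degrees(np.linalg.lstsq(A,P[m,2],rcond=None)[0][:2]).round(2),m.sum())
move_to([.64,-.36,.22],Q(np.pi/2)); im=snap("wrist","w19"); print(jugpose(im,(.6415,-.2753)),state()["time"])
P=unproj(im,G);hs=cv2.cvtColor(im["frame"],cv2.COLOR_BGR2HSV).reshape(-1,3); k=(hs[:,2]<40)&(P[:,2]>.01)&(P[:,2]<.056)&(np.hypot(P[:,0]-.64,P[:,1]+.275)<.06); print("handle",P[k].mean(0),k.sum())
E
```

```text
gap 0.04641046533421927
[ 0.6084 -0.1169  0.0551] [-1.   1.1  4.5] 0.046385817722313885
gap 0.04603428113026696
[ 0.4997 -0.1255  0.0548] [-0.3 -0.2  2.7] 0.04579814286160932
placed (0.4935, -0.015) [ 0.49362015 -0.01394964] [45.4 45.9] -13.847480773925781
tilt deg [ 0.09 -0.81] 894
placed (0.6093, -0.1163) [ 0.60741718 -0.11602258] [46.1 46.5] -21.83063507080078
tilt deg [1.04 0.07] 696
placed (0.5009, -0.1235) [ 0.50005646 -0.12465642] [46.3 45.2] -1.2782974243164062
tilt deg [0.03 1.13] 668
(array([ 0.64074046, -0.27533329]), np.float64(27.776114089532363), np.float64(-49.03383958955521), 138) 124.1417
handle [ 0.61609247 -0.24759843  0.05150475] 111
```

```bash
python3 - <<'E'
from h import *
pick(.6397,-.2753,np.radians(41.3),0,zs=.14,dz=-.005)
place(.6009,.2875,np.radians(139.1),.003,zs=.14,dz=-.005,eps=.0005)
move_to([.58,.21,.22],Q(np.pi/2)); im=snap("wrist","w20"); c,r,an,n=jugpose(im,(.602,.2875)); print(c,r,an,n)
hsv=cv2.cvtColor(im["frame"],cv2.COLOR_BGR2HSV); P3=unproj(im,G,.003)[:,:2].reshape(384,512,2); nr=np.hypot(P3[...,0]-.603,P3[...,1]-.288)
m=(cv2.inRange(hsv,(0,120,50),(10,255,255))|cv2.inRange(hsv,(172,120,50),(180,255,255))).astype(bool)&(nr<.07)
v=P3[m].mean(0); print("mark",m.sum(),v,np.degrees(np.arctan2(*(v-c)[::-1])),state()["time"])
E
```

```text
gap 0.0563
gap up 0.0565
gap arr 0.0564
f [ 0.5 -0.6 -3.5] [ 0.6009  0.2875 -0.0015]
[0.60149901 0.28814688] 28.20957862056515 51.581282070745814 186
mark 103 [0.63634256 0.32674056] 47.92331266462734 136.4
```

```bash
python3 - <<'E'
from h import *
nudge(.6066,-.1163,np.radians(-21.8),.0035,-.0002)
move_to([.55,-.10,.25],Q(np.pi/2)); im=snap("wrist","w21"); P=unproj(im,G)
for c in ((.4935,-.015),(.6093,-.1163),(.5009,-.1235)):
    b=blob(im,c,.100,.114,.108); print("placed",c,*rect(b))
    m=(np.hypot(P[:,0]-c[0],P[:,1]-c[1])<.017)&(P[:,2]>.095)&(P[:,2]<.117)
    A=np.c_[P[m,:2]-c,np.ones(m.sum())]; print("tilt deg",np.degrees(np.linalg.lstsq(A,P[m,2],rcond=None)[0][:2]).round(2),m.sum())
print("key",gauge(im))
move_to([.40,-.25,.25],Q(np.pi/2)); t=snap("top","t2"); print(state()["time"])
cv2.imwrite("pics/t2c.png",cv2.resize(t["frame"][100:300,80:440],None,fx=2.2,fy=2.2,interpolation=cv2.INTER_CUBIC))
E
```

```text
gap 0.046136499389108646
[ 0.6103 -0.1165  0.0551] [-0.3  1.3  2.8] 0.04611798670208253
placed (0.4935, -0.015) [ 0.49354617 -0.01401171] [45.4 45.9] -13.605857849121094
tilt deg [-0.08 -0.23] 895
placed (0.6093, -0.1163) [ 0.60985754 -0.1152532 ] [46.1 46.4] -21.42462158203125
tilt deg [-0.55 -0.52] 689
placed (0.5009, -0.1235) [ 0.50026569 -0.12460294] [46.4 45.7] -1.3733367919921875
tilt deg [0.42 0.83] 675
n 0 0 0 0 core [nan nan]
deg p,g,r [nan nan nan]
key nan
144.25h.py:45: RuntimeWarning: Mean of empty slice.
  far=k&(near>.007); print("n",g.sum(),r.sum(),k.sum(),far.sum(),"core",xy[k&(near<.005)].mean(0))
  ret = um.true_divide(
h.py:44: RuntimeWarning: Mean of empty slice.
  ang=lambda m:np.arctan2(*(xy[m].mean(0)-GC)[::-1])
```

View pics/t2c.png

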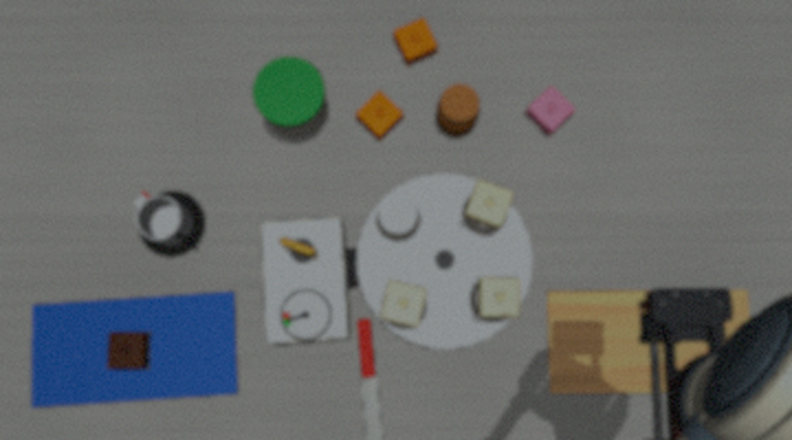

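```bash
python3 -c "
from h import *
print(job_done())"
```

```text
the job is handed in; nothing more can be done
None
```

I handed the job in with every step done in the order asked, at about 144 s of the 200 s: the one dark-brown cake present is on the blue tray, the key is wound to about 8.2 (green), the three cream cakes sit on their own cups within about 1.3 mm of centre and 1° of level, and the jug is centred on its mat with the spout about 3° off the red mark.

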